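# Tip the shelf carton onto the scale and load the two nested bins

## Task

Tip the tall open-fronted carton over onto its back on the scale plate, open side up, then slide it along the plate until its top end is flush against the backstop. Then lift the small bin out of the large one and stand it in the carton's narrow bay, and after it stand the large bin in the wide bay, both upright on the carton's floor and set down gently, not dropped in. Leave the tape dispenser, the scanner and the stapler where they are.

Things in the scene. Friction and masses are not known exactly. Their poses are not given: they have to be found in the camera images.
- scale: Fixed low bench scale; grey plate 200 (its x) by 225 (its y), 15 mm high, from y = -110 to +115. Origin at table level in mid-plate: a carton lying flush has its centre at y = 0. Its +y edge, a 15 mm step, blocks the foot of the carton standing beside it. Display box 55x110x40 high against the -x side, centre x = -128, y = -50. Yaw differs by run.
- backstop (a point): Middle of the backstop's inner face, at plate level: a steel wall 12 mm thick, rising 30 mm above the plate (45 mm above the table), across the plate's -y end at the scale's y = -94 mm. Axes as the scale's.
- carton_mid (a point): Centre of a loose cardboard carton, 142 wide (its x), 65 deep (y), 188 tall (z) mm, walls 6, about 0.35 kg. Starts standing on the table 3 to 12 mm off the plate's +y edge, closed back (-y) to the plate, open side (+y) away. Tipped about 20 degrees towards the plate it falls by itself. Lying on the plate: y axis up, z axis to the backstop, centre 47 and open rim 80 mm above the table.
- carton_foot (a point): Centre of the carton's underside (its foot end, 142 x 65 mm), 94 mm from its centre. Just after falling, 15 to 45 mm of the foot end still overhangs the plate's edge. Axes as the carton's.
- wide_bay (a point): Inside, a shelf splits the carton into two bays. This point lies on the inner face of its back (the floor once it lies), mid wide bay, next to the foot: 130 (carton's x) by 104 (carton's z) mm, 59 deep; 36 mm from the carton's centre towards its foot. Floor 21 mm above the table when lying on the plate. Axes as the carton's.
- narrow_bay (a point): The same in the middle of the narrow bay, next to the carton's top: 130 mm (carton's x) by 66 mm (carton's z), 59 deep; 55 mm from the carton's centre towards its top. The large bin does not fit this bay.
- large_bin_mid (a point): Centre, half-way up, of the large open dark plastic bin: 110 mm long (its x), 68 wide (its y), 90 high, walls 4, about 0.2 kg. Stands on the table. Its rim is 45 mm above this point, its underside 45 mm below.
- small_bin_mid (a point): Centre, half-way up, of the small open dark plastic bin: 92 mm long (its x), 52 wide (its y), 90 high, walls 4, about 0.14 kg; rim 45 mm above this point. Starts nested in the large bin with about 4 mm play all round, on ledges, its upper 32 mm proud of the large bin's rim: grip it there across its width and lift straight out.
- tape_dispenser: Bystander: beige tape dispenser 60 x 170 x 116 mm, origin under its centre, towards the far edge of the bench.
- scanner: Bystander: dark barcode scanner on a foot, 70 x 115 x 140 mm, origin under its centre, towards the far edge.
- stapler: Bystander: black stapler 150 x 36 x 65 mm, origin under its centre, lying at the far right.
There are look-alikes about, which are no part of the job. Leave any pink or purple look-alike of the part that bears carton_mid alone.

How it is judged:
On the way, in this order (a step that is already met when the one before it is completed fails the run):
1. the carton lies on its back on the scale plate, open side up (angle between carton_mid's own y axis and vertical below 0.08 rad and height (world z) of carton_mid between 0.04 and 0.053 m and x of carton_mid in the frame of scale between -0.05 and 0.05 m and linear speed of carton below 0.03 m/s), for 0.2 s.
2. the carton has been slid along the plate until flush against the backstop (all of step 1 and y of carton_mid in the frame of scale below 0.008 m and angle between the z axis of carton_mid and the y axis of scale, either way round below 0.08 rad), for 0.2 s.
3. the small bin stands in the narrow bay, released (all of step 2 and horizontal distance between small_bin_mid and narrow_bay below 0.035 m and height (world z) of small_bin_mid below 0.073 m and angle between small_bin_mid's own z axis and vertical below 0.12 rad and linear speed of small_bin below 0.03 m/s and contact force between small_bin and the fingers below 0.1 N), for 0.2 s.
4. the large bin stands in the wide bay, released (all of step 2 and horizontal distance between large_bin_mid and wide_bay below 0.035 m and height (world z) of large_bin_mid below 0.073 m and angle between large_bin_mid's own z axis and vertical below 0.12 rad and linear speed of large_bin below 0.03 m/s and contact force between large_bin and the fingers below 0.1 N), for 0.2 s.
At the end, for the whole second after the job is handed in: Carton on its back on the plate, open side up and square (0.08 rad), within 50 mm of the plate's middle line and 8 mm of the backstop; small bin in the narrow bay, large bin in the wide bay, each upright (0.12 rad), within 35 mm of the bay's middle and 7 mm of the floor; all at rest (all of step 2 and horizontal distance between small_bin_mid and narrow_bay below 0.035 m and height (world z) of each of small_bin_mid, large_bin_mid below 0.073 m and angle between each of small_bin_mid, large_bin_mid's own z axis and vertical below 0.12 rad and linear speed of each of small_bin, large_bin below 0.03 m/s and horizontal distance between large_bin_mid and wide_bay below 0.035 m); the robot touches nothing.
It fails at once if the tape dispenser, the scanner or the stapler is shifted by more than 30 mm (distance of any of tape_dispenser, scanner, stapler from where it was at the start of the episode above 0.03 m).
It fails at once if a bin is tipped by more than 0.6 rad (angle between any of small_bin_mid, large_bin_mid's own z axis and vertical above 0.6 rad).
It fails at once if a bin is dropped into the carton from more than about 25 mm (falls faster than 0.7 m/s, not held) ((contact force between small_bin and the fingers below 0.1 N and horizontal distance between small_bin_mid and narrow_bay below 0.06 m and linear speed of small_bin above 0.7 m/s) or (contact force between large_bin and the fingers below 0.1 N and horizontal distance between large_bin_mid and wide_bay below 0.06 m and linear speed of large_bin above 0.7 m/s)).
It also fails if it takes over 72 s, if anything falls off the work surface, if the arm or the gripper's body presses on something with over 40 N, if the wrist force passes 120 N, or if a joint passes its speed limit or range.

## Robot

A 7-joint arm with a two-finger parallel gripper is mounted at the origin on the work surface. World frame = base frame: x ahead of the robot, y to its left, z up, the work surface at z = 0. Lengths are in m, angles in rad, forces in N, time in s.
With the tool pointing down it reaches from about 0.425 to 0.95 m from the base axis. Payload 16.7 kg.
Tool frame: the origin (TCP) lies on the centre line of the jaws, within the pads' length; the fingertips stand 8 mm ahead of it and the grasp point (between the pads) lies 11 mm behind it; z points along the fingers, y is the direction in which the jaws open and shut (so a half turn about z gives the same grasp; the last joint's range is limited). The gripper opens to 94 mm and grips with 3 to 60 N. Pads are 16 mm wide; open, the fingers measure 119 mm over their backs; the gripper's body (75 mm by 177 mm) begins 78 mm behind the grasp point.
Start: joints at [-1.442, 0.426, 0.074, 1.606, -0.034, 1.111, -0.067], TCP at [0.185, 0.649, 0.213] pointing down, gripper open.
Joint ranges: [-2.85, 2.85], [-0.5, 2.14], [-1.23, 1.37], [0.21, 2.46], [-1.02, 4.16], [0.16, 2.05], [-2.73, 2.73]. Speed limits (rad/s): [1.89, 1.89, 2.39, 2.39, 3.01, 3.01, 3.01].

## Interface

Orientations are given as a unit quaternion [x, y, z, w].
In Python, from cell import robot, effector, kinematics, viewer, workorder, monitor gives the robot as it stands. Calls block until the motion is done:
- robot.move_pose(position, orientation): joint-space move of the TCP to a pose.
- robot.line_to(position, orientation=None, v=0.15, guard=None): straight line of the TCP; orientation=None keeps the orientation; v is the mean speed in m/s. With guard (N) it stops when the force on the tool has changed by that much, and returns True; else False.
- robot.movej(angles): joint-space move.
- effector.command_gripper(opening): finger opening in m; the grip force is fixed at half the most; returns when the fingers have stopped.
- robot.sleep(seconds).
- kinematics.ik(position, orientation): joint angles nearest the present ones, or None.
- viewer.read_camera(name): name is "scene" or "top" or "wrist"; returns (picture, depth): 384x512x3 uint8, red, green, blue; 384x512 float32, m along the optical axis (not along the pixel's ray), 0 where there is no reading.
- viewer.calibration(name): a dict with "camera_matrix" (3x3 intrinsics, pixels), "rvec" (rotation vector, rad) and "tvec" (3), from world to camera coordinates, as OpenCV has them; the wrist camera has in their place "T_tool_cam" (4x4, takes a point from camera to tool coordinates, whose origin is the TCP and whose axes are the flange's). Camera axes: x right, y down, z forward; pixel columns grow to the right and rows downward; lengths in m; the calibration is good to about 2 mm. The wrist camera is an equidistant fisheye: a pixel r from the principal point sees the ray r / f radians off the axis. A picture is of the moment at which its call begins: read the wrist's pose just before it. calibration takes no time and is no camera call.
A pose or a line that the arm cannot do raises robot.PlanningError and nothing moves.
- workorder.sign_off(): hands the job in, once; it reports no verdict.
Readings, each from a call of its own:
- monitor.read_time(): time.
- monitor.read_joint_positions(): joint angles.
- monitor.read_qvel(): joint speeds.
- monitor.read_effort(): joint torques, N m.
- monitor.read_position(): TCP position.
- monitor.read_ee_rot(): TCP orientation.
- monitor.read_force(): force on the tool from outside, world axes, zero at the start.
- monitor.read_wrist_torque(): the same for the moment, N m.
- monitor.read_opening(): finger opening in m.
Only numpy, scipy, OpenCV 4.12 (cv2) and the standard library are available. Lean on these libraries where they do the work, as an engineer would, in place of code of your own. Each camera call takes 0.05 s, during which the arm holds its last target.

## Working session

There is one attempt and no reset: what is moved stays moved. The work goes in short steps, each a Python script; the robot and the scene stay as the last script left them, time stands still between calls to the robot, and variables do not carry over. Pictures are saved under pics/ and viewed, and the job is handed in when it is done.

```bash
ls; mkdir -p pics
cat > h.py <<'E'
import numpy as np, cv2
from scipy.spatial.transform import Rotation as R
from cell import robot, effector, kinematics, viewer, workorder, monitor
def snap(name):
    im,d=viewer.read_camera(name); c=viewer.calibration(name)
    return im,d,c
def world(c,d,us,vs):
    K=np.array(c["camera_matrix"]);Rm=cv2.Rodrigues(np.array(c["rvec"],float))[0];t=np.array(c["tvec"],float).ravel()
    us=np.asarray(us);vs=np.asarray(vs);z=d[vs,us]
    p=np.stack([(us-K[0,2])/K[0,0]*z,(vs-K[1,2])/K[1,1]*z,z],-1)
    return (p-t)@Rm
def cloud(c,d):
    v,u=np.mgrid[0:d.shape[0],0:d.shape[1]]
    return world(c,d,u,v)
def save(n,im,s=1): 
    im=cv2.cvtColor(im,cv2.COLOR_RGB2BGR)
    if s!=1: im=cv2.resize(im,None,fx=s,fy=s,interpolation=cv2.INTER_CUBIC)
    cv2.imwrite("pics/"+n+".png",im)
def down(yaw): # tool y (jaw) axis direction at world yaw+90deg; tool x at yaw
    return (R.from_euler('z',yaw)*R.from_euler('x',np.pi)).as_quat()
E
python3 - <<'E'
from h import *
for n in ("top","scene"):
    im,d,c=snap(n); save(n+"0",im,1.5); np.savez(n+"0.npz",im=im,d=d)
    print(n,c)
print(monitor.read_time(),monitor.read_ee_rot())
E
```

```text
pics
top {'camera_matrix': array([[416.37047706,   0.        , 249.38582654],
       [  0.        , 416.37047706, 191.97488017],
       [  0.        ,   0.        ,   1.        ]]), 'rvec': array([ 2.13703639, -2.13349628,  0.21360825]), 'tvec': array([0.04652258, 0.53110686, 1.21681996])}
scene {'camera_matrix': array([[404.12479686,   0.        , 253.86166412],
       [  0.        , 404.12479686, 189.54408725],
       [  0.        ,   0.        ,   1.        ]]), 'rvec': array([ 1.58476108,  1.79202069, -0.86305201]), 'tvec': array([ 0.02632793, -0.23042102,  1.5804659 ])}
0.1 [ 1.38467787e-01  9.90366788e-01 -5.44042094e-04 -4.11000934e-05]
```

View pics/top0.png

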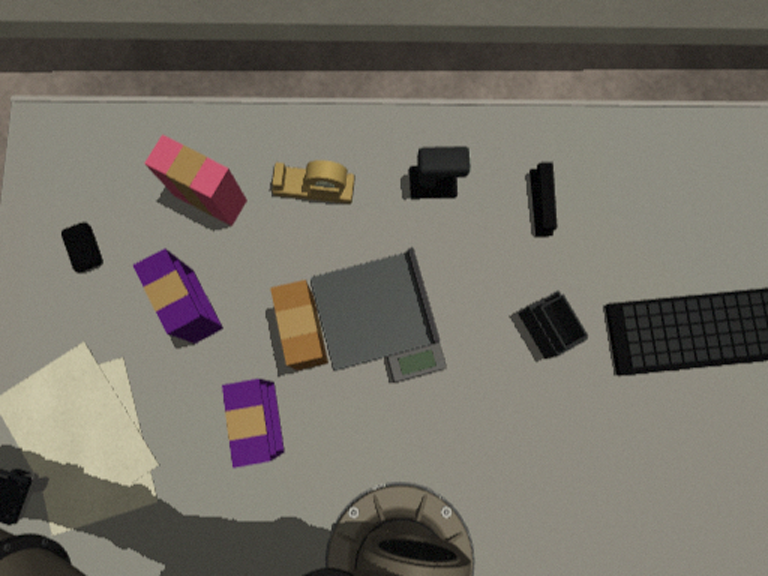

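View pics/scene0.png

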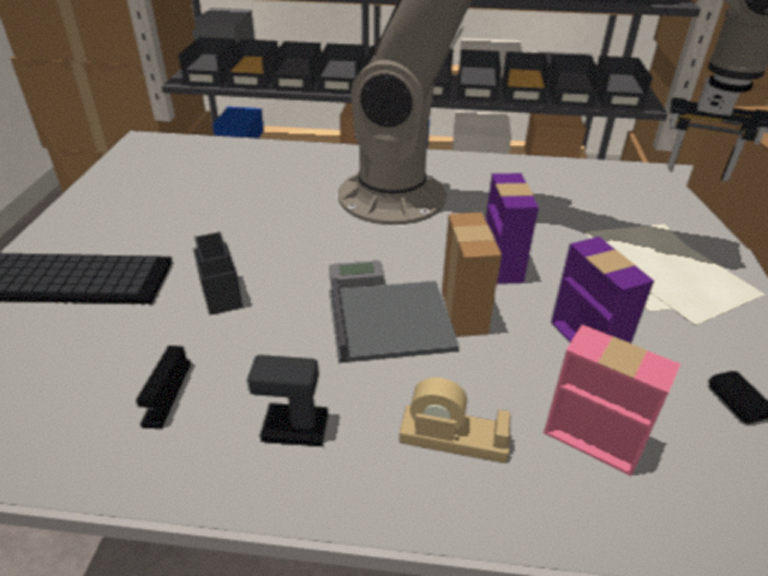

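Top view (1.5x): the brown carton stands at (298,325). The plate is at (375,310), with the backstop along (422,290) and the display at (416,362). The nested bins are at (550,325). There are three look-alikes: two purple at (178,297) and (252,423), and one pink at (196,180). The brown one fits, because it is the only cardboard-coloured carton and it stands at the plate's +y edge. Next I'll confirm it in a crop and measure.

Run:
```python
from h import *
z=np.load("top0.npz"); im,d=z["im"],z["d"]; c=viewer.calibration("top")
a=im[155:265,170:305]; b=im[180:250,325:400]
a=cv2.resize(a,(540,440),interpolation=2); b=cv2.resize(b,(471,440),interpolation=2)
save("crop0",cv2.resize(np.hstack([a,b]),(800,348)))
P=cloud(c,d); np.save("P.npy",P)
def rect(m,n):
    p=P[m]; r=cv2.minAreaRect((p[:,:2]*1000).astype(np.float32)); 
    print(n,m.sum(),"c",np.round(r[0],1),"size",np.round(r[1],1),"ang",round(r[2],1),"z",np.round(np.percentile(p[:,2],[5,50,95]),4))
    return r
v,u=np.mgrid[0:384,0:512]
def box(u0,u1,v0,v1): return (u>=u0)&(u<u1)&(v>=v0)&(v<v1)&(d>0)
# table
m=box(150,180,300,315);print("table",np.median(P[m][:,2]))
m=box(175,225,175,255)&(P[...,2]>.17);rect(m,"carton top")
m=box(190,305,160,260)&(P[...,2]>.010)&(P[...,2]<.020);rect(m,"plate")
m=box(190,305,160,240)&(P[...,2]>.035)&(P[...,2]<.055);rect(m,"backstop")
m=box(250,305,225,260)&(P[...,2]>.03)&(P[...,2]<.055);rect(m,"display")
m=box(335,400,180,250)&(P[...,2]>.105);rect(m,"small rim")
m=box(335,400,180,250)&(P[...,2]>.08)&(P[...,2]<.1);rect(m,"large rim")
m=box(335,400,180,250)&(P[...,2]>.08);print(np.round(np.percentile(P[m][:,2],[1,10,30,50,70,90,99]),3))
```

```text
table 0.18492078105319795
carton top 1327 c [446.1 189.3] size [142.9  65.8] ang 12.9 z [0.1849 0.1883 0.1919]
plate 4094 c [487.9  46.7] size [279.4 264.9] ang 83.9 z [0.0116 0.0155 0.019 ]
backstop 585 c [476.1  46.9] size [237.3 228.6] ang 14.5 z [0.0371 0.0429 0.0484]
display 686 c [389.4 -36.7] size [ 64.9 111. ] ang 15.6 z [0.0363 0.0408 0.0453]
small rim 270 c [ 456.4 -310.3] size [92.1 53.7] ang 27.9 z [0.1066 0.1202 0.126 ]
large rim 299 c [ 457.4 -308.5] size [109.9  69.6] ang 28.2 z [0.0814 0.09   0.0976]
[0.081 0.085 0.091 0.1   0.116 0.123 0.126]
```

View pics/crop0.png

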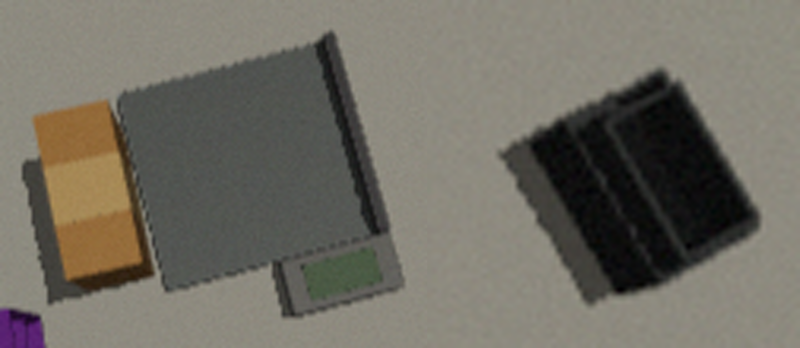

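The crop confirms the brown carton, closed back towards the plate. Next I'll measure the scale pose, the side clearances and the neighbours more precisely.

Run:
```python
from h import *
P=np.load("P.npy"); z=np.load("top0.npz"); im,d=z["im"].astype(int),z["d"]
v,u=np.mgrid[0:384,0:512]
def box(u0,u1,v0,v1): return (u>=u0)&(u<u1)&(v>=v0)&(v<v1)&(d>0)
def big(m):
    n,l,s,_=cv2.connectedComponentsWithStats(m.astype(np.uint8),connectivity=4); return l==1+np.argmax(s[1:,4])
def rect(m,n):
    p=P[m]; r=cv2.minAreaRect((p[:,:2]*1000).astype(np.float32)); print(n,m.sum(),np.round(r[0],1),np.round(r[1],1),round(r[2],1),np.round(np.median(p[:,2]),4))
m=big(box(270,305,160,235)&(P[...,2]>.033)&(P[...,2]<.055)); rect(m,"backstop"); 
p=P[m][:,:2]; w=np.linalg.svd(p-p.mean(0))[2][0]; print("bs dir",np.degrees(np.arctan2(w[1],w[0]))%180)
br=im.sum(-1)
print("plate rgb",im[205,240],"table",im[140,300], im[262,240])
m=big(box(190,305,160,262)&(br<330)&(P[...,2]<.026)&(P[...,2]>.006)); rect(m,"plate")
# purple2
for n,(a,b,c_,e) in {"purple2":(140,195,245,320),"purple1":(85,150,160,235)}.items():
    m=big(box(a,b,c_,e)&(P[...,2]>.17)); rect(m,n); 
m=box(175,225,175,255)&(P[...,2]>.17);p=P[m][:,:2]
w=np.linalg.svd(p-p.mean(0))[2][0]; print("carton dir",np.degrees(np.arctan2(w[1],w[0]))%180)
```

```text
backstop 397 [510.5 -54.9] [ 72.6 215. ] 88.0 0.0441
bs dir 9.426710066596968
plate rgb [84 89 82] table [140 139 129] [146 142 133]
plate 4293 [492.2  55.1] [199.3 213.7] 15.2 0.0156
purple2 1443 [271.1 271.6] [141.9  66.4] 10.0 0.1883
purple1 1340 [502.  422.1] [144.5  65.6] 29.2 0.1881
carton dir 13.145128564134808
```

```bash
cat >> h.py <<'E'
SO=np.array([.4943,.0472]); SY=np.radians(15.2)
def S(x,y,z): # scale frame -> world
    c,s=np.cos(SY),np.sin(SY); return np.array([SO[0]+c*x-s*y,SO[1]+s*x+c*y,z])
E
python3 - <<'E'
from h import *
C=np.array([.4461,.1893]); a=np.radians(13.5); ex=np.array([np.cos(a),np.sin(a)]); ey=np.array([-ex[1],ex[0]])
f=lambda y,z:np.append(C+ey*y,z)
for yaw in (np.radians(103.5),np.radians(-76.5)):
    print([None if q is None else np.round(q,2) for q in (kinematics.ik(f(.08,.18),down(yaw)),kinematics.ik(f(-.04,.18),down(yaw)),kinematics.ik(S(0,.18,.038),down(yaw)),kinematics.ik(S(0,.1,.038),down(yaw)))])
E
```

```text
[array([-1.11,  0.19,  0.49,  2.04, -0.11,  0.93, -0.33]), array([-0.97,  0.15,  0.58,  2.09, -0.1 ,  0.92, -0.1 ]), array([-0.95,  0.42,  0.44,  2.16, -0.3 ,  0.62, -0.06]), array([-0.82,  0.41,  0.48,  2.18, -0.33,  0.62,  0.12])]
[array([-0.65,  0.19, -0.04,  2.02,  0.01,  0.94,  2.68]), array([ 0.45,  0.28, -1.02,  2.02,  0.29,  0.99,  2.66]), array([-0.48,  0.39, -0.13,  2.13,  0.08,  0.63,  2.71]), array([-1.3 ,  0.78,  1.21,  2.2 , -0.99,  0.9 , -2.37])]
```

Run:
```python
from h import *
C=np.array([.4461,.1893]); a=np.radians(13.5); ex=np.array([np.cos(a),np.sin(a)]); ey=np.array([-ex[1],ex[0]])
f=lambda y,z:np.append(C+ey*y,z); q=down(np.radians(103.5))
robot.move_pose(f(.085,.27),q)
robot.line_to(f(.085,.18),v=.15)
robot.line_to(f(.045,.18),v=.08)
robot.line_to(f(-.045,.18),v=.07)
robot.sleep(.6)
print(monitor.read_position(),monitor.read_force(),monitor.read_time())
robot.line_to(f(-.045,.27),v=.2)
robot.line_to(f(.12,.27),v=.25)
im,d,c=snap("top"); save("top1",im,1.5); np.savez("top1.npz",im=im,d=d)
im,d,c=snap("scene"); save("scene1",im,1.5)
print(monitor.read_time())
```

```text
[0.45659934 0.14552639 0.17999401] [-0.14714505  0.39313361 -0.34357515] 5.1833
6.6917
```

View pics/top1.png

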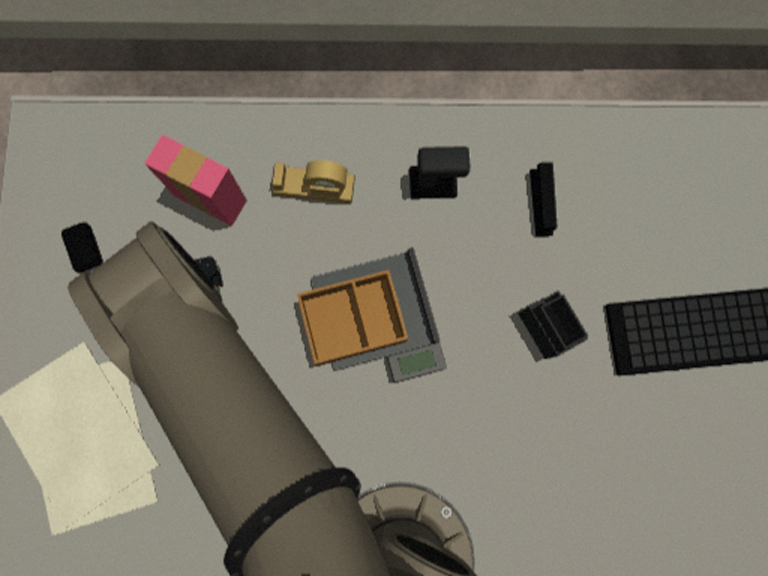

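View pics/scene1.png

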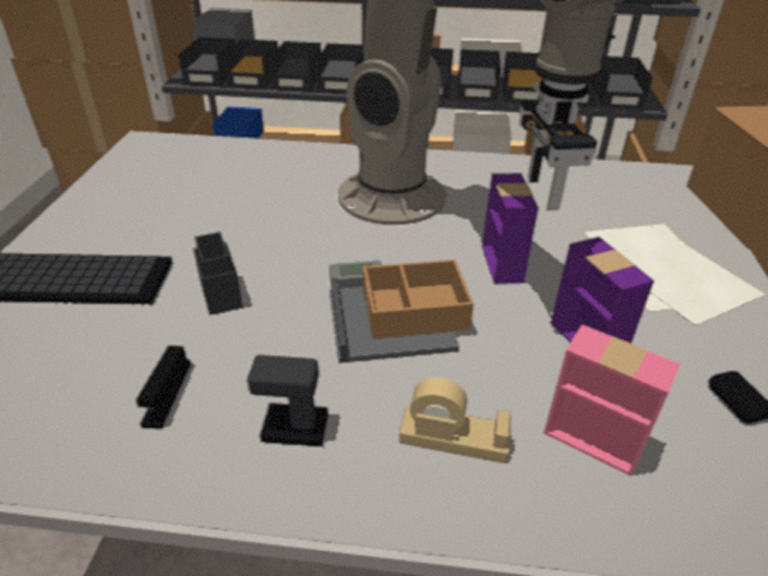

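The carton now lies on its back, open side up, at (352,317), with its foot overhanging on the left. Next I'll measure its pose.

```bash
cat >> h.py <<'E'
def carton(d,c,im):
    P=cloud(c,d); hsv=cv2.cvtColor(im,cv2.COLOR_RGB2HSV)
    m=(d>0)&(hsv[...,0]>6)&(hsv[...,0]<22)&(hsv[...,1]>90)&(P[...,2]>.068)&(P[...,2]<.095)
    v,u=np.mgrid[0:384,0:512]; m&=(u>190)&(u<300)&(v>170)&(v<255)
    n,l,s,_=cv2.connectedComponentsWithStats(m.astype(np.uint8)); m=l==1+np.argmax(s[1:,4])
    r=cv2.minAreaRect((P[m][:,:2]*1000).astype(np.float32))
    w=np.array(r[0])/1000-SO; cc,s=np.cos(SY),np.sin(SY)
    a=r[2] if r[1][0]<r[1][1] else r[2]-90
    print("carton",np.round(r[0],1),np.round(r[1],1),"xang",round(a,1),"in scale",np.round([1000*(cc*w[0]+s*w[1]),1000*(-s*w[0]+cc*w[1])],1),"z",np.median(P[m][:,2]))
    return np.array(r[0])/1000,np.radians(a)
E
python3 - <<'E'
from h import *
z=np.load("top1.npz"); print(carton(z["d"],viewer.calibration("top"),z["im"]))
E
```

```text
carton [471.2  91.8] [142.4 188. ] xang 15.1 in scale [-10.6  49.1] z 0.07977599982995029
(array([0.47122632, 0.09178803]), np.float64(0.2641742450564708))
```

Run:
```python
from h import *
q=down(SY+np.pi/2)
X=-.003
robot.move_pose(S(X,.185,.2),q)
robot.line_to(S(X,.185,.042),v=.15)
robot.line_to(S(X,.16,.042),v=.08)
print(robot.line_to(S(X,.110,.042),v=.05,guard=12), monitor.read_position(),monitor.read_force())
g=robot.line_to(S(X,.092,.042),v=.02,guard=8)
p=monitor.read_position();w=p[:2]-SO
print(g,"y",-np.sin(SY)*w[0]+np.cos(SY)*w[1],monitor.read_force())
robot.line_to(S(X,.13,.042),v=.1)
robot.line_to(S(X,.15,.25),v=.25)
im,d,c=snap("top"); save("top2",im,1.5); carton(d,c,im); print(monitor.read_time())
```

```text
False [0.46257811 0.15268434 0.04201157] [-0.21115253 -0.84029941 -0.20779106]
True y 0.10409432571431015 [0.96458487 2.75516171 1.5823613 ]
carton [485.4  39.6] [141.8 185.8] xang 15.3 in scale [-10.6  -5. ] z 0.07998132297424315
11.95
```

View pics/top2.png

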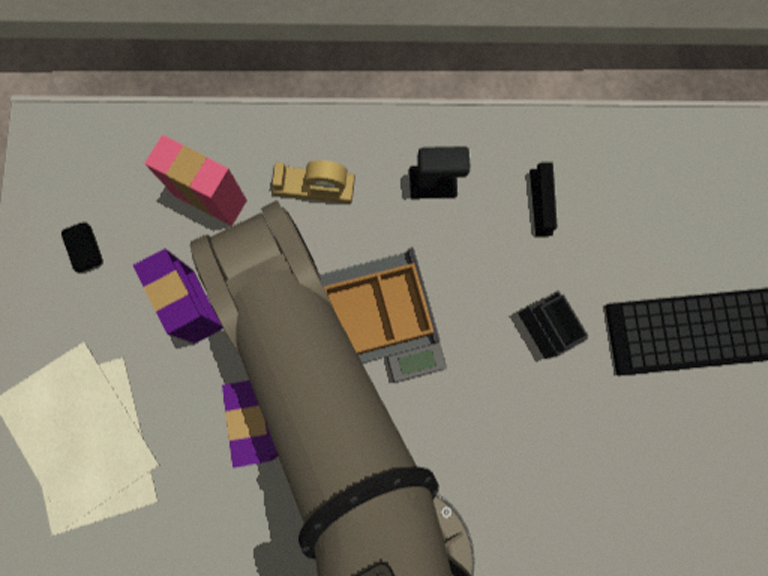

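The carton is square and against the backstop: it stopped on the force guard, and the fit puts it at y ≈ -4 mm. Now the small bin at (565,320).

Run:
```python
from h import *
B=[.4568,-.3098]; 
for yd in (28,208):
    print(yd,[None if q is None else np.round(q,2) for q in (kinematics.ik(B+[.25],down(np.radians(yd))),kinematics.ik(B+[.105],down(np.radians(yd))),kinematics.ik(S(-.01,-.055,.093),down(np.radians(yd)-np.radians(28)+SY)),kinematics.ik(S(-.01,.036,.093),down(np.radians(yd)-np.radians(28)+SY)))])
robot.line_to(S(0,.15,.3),v=.25)
robot.move_pose(B+[.25],down(np.radians(28)))
im,d,c=snap("top"); save("top3",im,1.5); carton(d,c,im)
P=cloud(c,d)
v,u=np.mgrid[0:384,0:512]
print(monitor.read_time(),monitor.read_position())
robot.line_to(B+[.15],v=.2)
im,d=viewer.read_camera("wrist"); save("w3",im,1.5)
```

```text
28 [array([-0.27,  0.26,  0.9 ,  1.88, -0.23,  1.11, -0.36]), array([-0.23,  0.52,  0.93,  2.02, -0.55,  0.87, -0.08]), array([-0.71,  0.37,  0.73,  2.14, -0.36,  0.76, -1.06]), array([-0.86,  0.33,  0.67,  2.17, -0.3 ,  0.73, -1.3 ])]
208 [array([ 1.32,  0.35, -1.02,  1.8 ,  0.32,  1.18,  2.25]), array([ 1.28,  0.56, -1.03,  1.94,  0.58,  0.98,  2.04]), array([-0.49,  0.32,  0.45,  2.13, -0.2 ,  0.74,  1.93]), array([-0.64,  0.29,  0.4 ,  2.16, -0.16,  0.72,  1.7 ])]
carton [485.1  41.2] [141.9 188.5] xang 15.3 in scale [-10.5  -3.4] z 0.0799457599473542
14.1833 [ 0.45756251 -0.30864981  0.24994512]
```

View pics/top3.png

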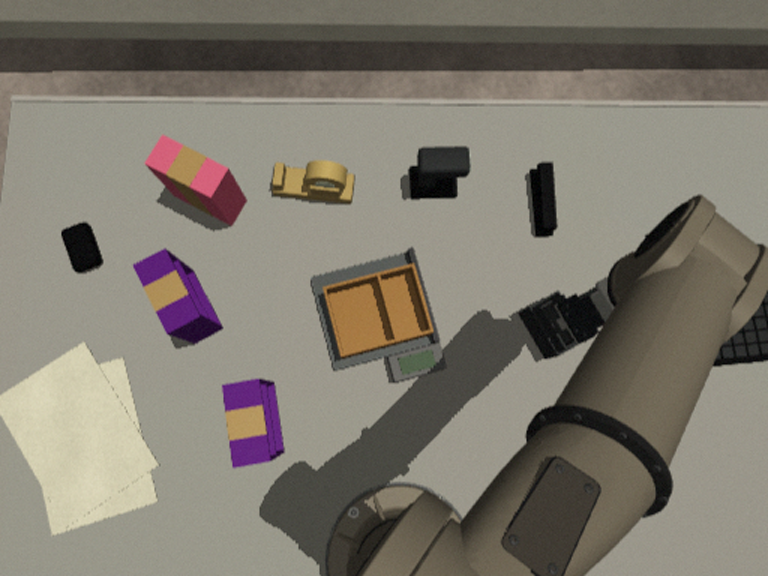

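View pics/w3.png

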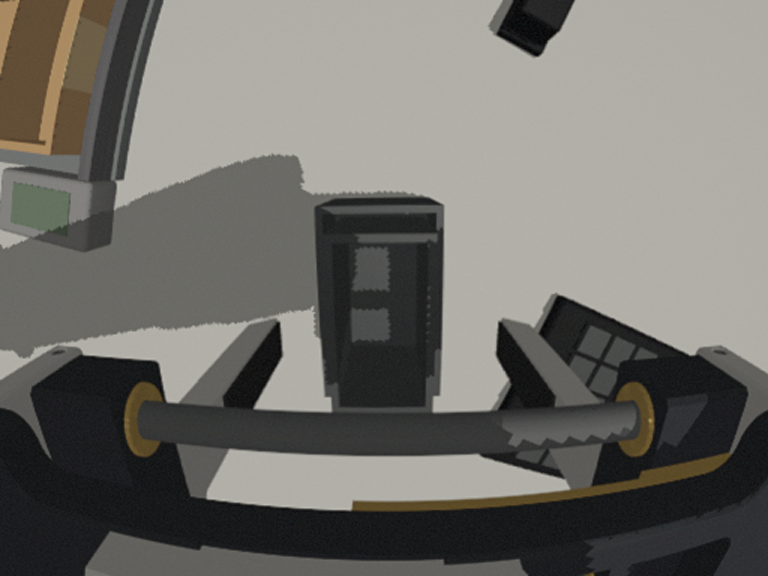

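The wrist view shows the small bin's rim (316–443, row 205+) centred between the open fingers at columns 282 and 498. Grasping.

Run:
```python
from h import *
B=[.4568,-.3098]
print(monitor.read_position())
print(robot.line_to(B+[.105],v=.08,guard=8),monitor.read_force())
effector.command_gripper(.03); print("open",monitor.read_opening(),monitor.read_force(),monitor.read_position())
robot.line_to(B+[.125],v=.06)
print(monitor.read_force())
robot.line_to(B+[.25],v=.15)
print(monitor.read_opening(),monitor.read_force(),monitor.read_time())
im,d=viewer.read_camera("wrist"); save("w4",im,1.2)
im,d,c=snap("scene"); save("scene4",im,1.5)
```

```text
[ 0.45743708 -0.31020189  0.1511869 ]
False [0.158966   0.20026661 0.73658205]
open 0.05218653034698246 [0.4349104  0.4877467  0.54194491] [ 0.45676353 -0.30967317  0.10496808]
[ 0.34660838  0.23318897 -2.25465981]
0.052147412160300374 [-0.0419867  -0.62991316 -1.58292063] 17.7833
```

View pics/w4.png

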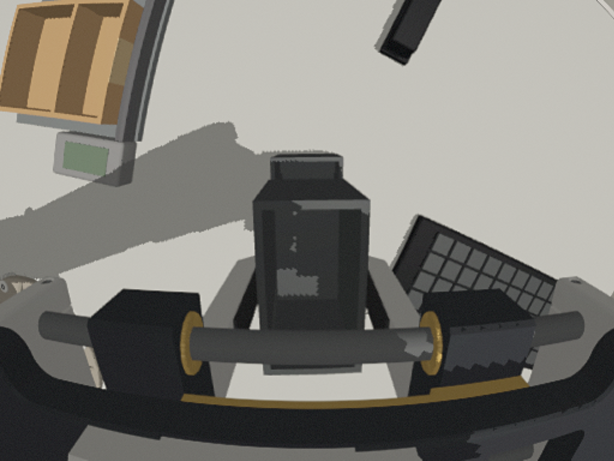

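View pics/scene4.png

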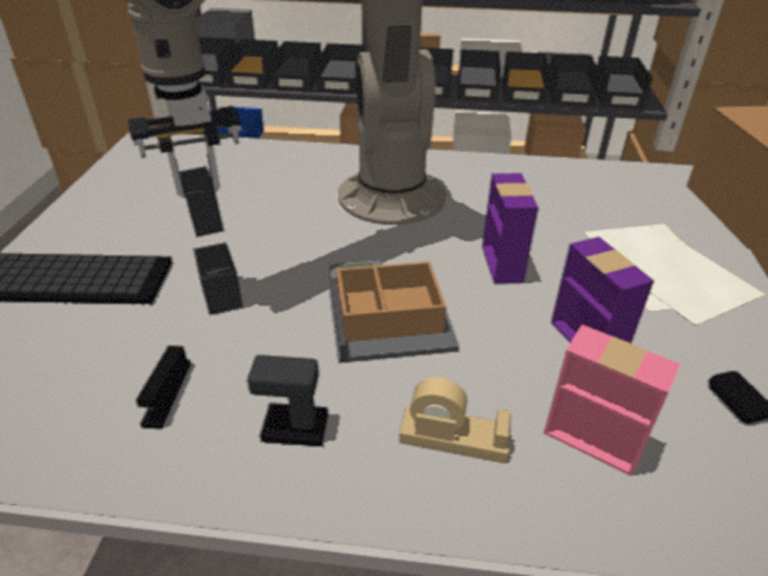

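Small bin lifted level; the large bin stayed put. Now placing it.

Run:
```python
from h import *
C=np.array([.4851,.0412]); a=np.radians(15.2)
N=C+.055*np.array([np.sin(a),-np.cos(a)]); q=down(a); print(N)
robot.move_pose([*N,.24],q); robot.sleep(.2)
im,d,c=snap("top"); carton(d,c,im); save("top5",im,1.5)
print(robot.line_to([*N,.165],v=.12,guard=8))
robot.sleep(.1)
print(robot.line_to([*N,.099],v=.06,guard=5), monitor.read_position())
print(robot.line_to([*N,.088],v=.012,guard=3), monitor.read_position(),monitor.read_force(),monitor.read_time())
```

```text
[ 0.4995204  -0.01187591]
carton [472.9  86.8] [142.1  94.8] xang -74.3 in scale [-10.3  43.8] z 0.08001035930572577
False
False [ 0.49975688 -0.01184324  0.09930648]
True [ 0.49951783 -0.01148124  0.09374687] [0.14168845 1.77253213 4.39574139] 21.95
```

View pics/top5.png

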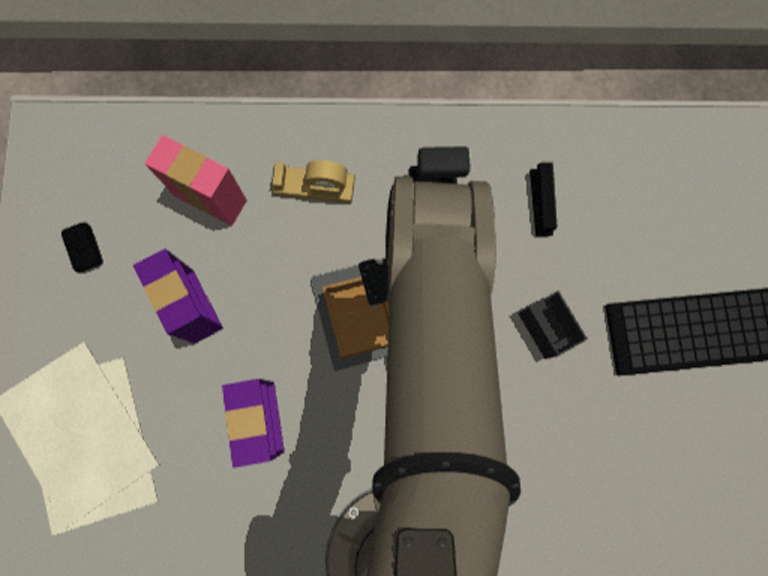

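Run:
```python
from h import *
p=monitor.read_position()
effector.command_gripper(.072); robot.sleep(.2)
robot.line_to([p[0],p[1],.2],v=.12)
effector.command_gripper(.094)
L=[.4570,-.3090]
robot.move_pose(L+[.25],down(np.radians(28)))
# picture with bins; large bin partly hidden by the arm
im,d,c=snap("top"); save("top6",im,1.5); np.savez("top6.npz",im=im,d=d)
P=cloud(c,d); v,u=np.mgrid[0:384,0:512]
m=(u>190)&(u<300)&(v>165)&(v<255)&(P[...,2]>.1)&(P[...,2]<.125)
r=cv2.minAreaRect((P[m][:,:2]*1000).astype(np.float32));print("small",r,np.median(P[m][:,2]))
carton(d,c,im)
T=monitor.read_position(); im,d=viewer.read_camera("wrist"); save("w6",im,1.5); print(T,monitor.read_time())
```

```text
small ((499.5908203125, -12.293968200683594), (92.73109436035156, 52.6880989074707), 15.469900131225586) 0.11068744754568882
carton [485.1  41.4] [142.1 188.2] xang 15.3 in scale [-10.4  -3.2] z 0.08011923685831807
[ 0.45766175 -0.30766801  0.24965816] 25.525
```

View pics/top6.png

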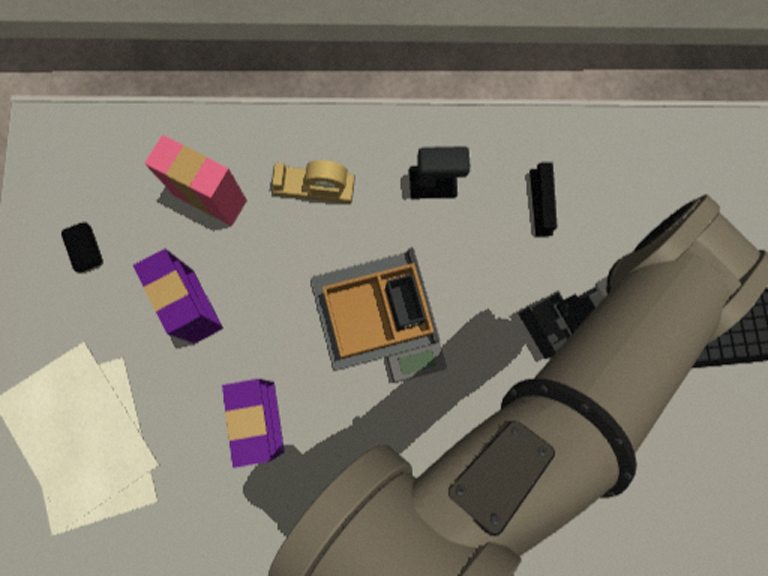

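View pics/w6.png

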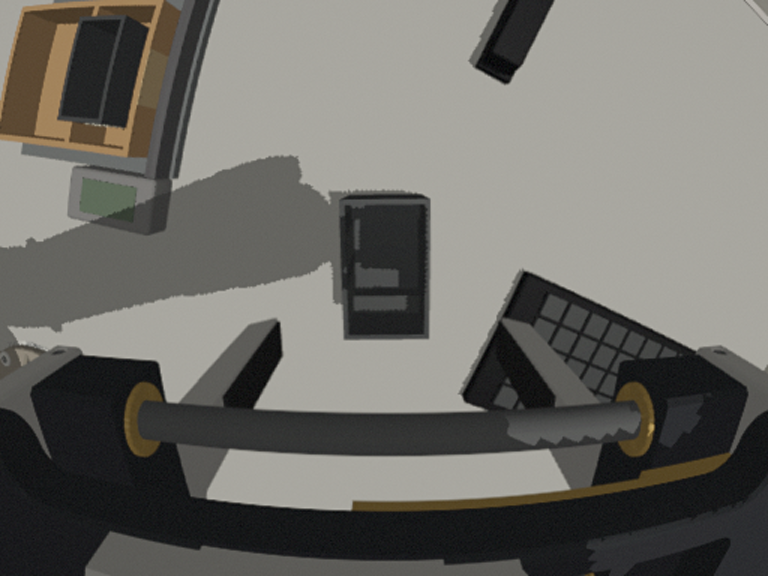

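The small bin stands in the narrow bay, within 1 mm of its middle, rim at 111 mm. Now I'll get the large bin's pose from the wrist depth (rim at (341–430, 197–338)).

Run:
```python
from h import *
T=monitor.read_position(); q=monitor.read_ee_rot(); im,d=viewer.read_camera("wrist"); c=viewer.calibration("wrist")
K=np.array(c["camera_matrix"]); v,u=np.mgrid[0:384,0:512]
x=(u-K[0,2])/K[0,0]; y=(v-K[1,2])/K[1,1]; th=np.hypot(x,y); s=np.tan(th)/np.maximum(th,1e-9)
p=np.stack([x*s*d,y*s*d,d],-1); M=np.array(c["T_tool_cam"])
P=(p@M[:3,:3].T+M[:3,3])@R.from_quat(q).as_matrix().T+T
m=(u>215)&(u<300)&(v>120)&(v<240)&(d>0)&(P[...,2]>.08)&(P[...,2]<.1)
n,l,st,_=cv2.connectedComponentsWithStats(m.astype(np.uint8)); m=l==1+np.argmax(st[1:,4])
r=cv2.minAreaRect((P[m][:,:2]*1000).astype(np.float32));print("large",r,np.median(P[m][:,2]),m.sum(),T)
```

```text
large ((453.343017578125, -306.9906921386719), (110.58268737792969, 67.35929870605469), 28.794790267944336) 0.08949880928726626 1318 [ 0.45768095 -0.30766853  0.24971275]
```

Run:
```python
from h import *
B=[.4550,-.3078]; q=down(np.radians(28.4))
robot.line_to(B+[.15],q,v=.2)
print(robot.line_to(B+[.074],v=.08,guard=8))
effector.command_gripper(.045); print("open",monitor.read_opening(),monitor.read_force(),monitor.read_position())
robot.line_to(B+[.09],v=.06)
print(monitor.read_force())
robot.line_to(B+[.25],v=.15)
print(monitor.read_opening(),monitor.read_force())
C=np.array([.4851,.0413]); a=np.radians(15.3)
N=C-.036*np.array([np.sin(a),-np.cos(a)])
robot.move_pose([*N,.24],down(a)); robot.sleep(.2)
im,d=viewer.read_camera("wrist"); save("w7",im,1.5)
im,d,c=snap("scene"); save("scene7",im,1.5); print(monitor.read_time(),N)
```

```text
False
open 0.06799309632384556 [-0.39021291  2.4285905   4.81890701] [ 0.45504149 -0.30764084  0.07409132]
[-0.01258623 -0.61665815 -1.55500638]
0.0676194175410943 [-0.38875845 -0.41262022 -2.10658007]
31.2417 [0.47560057 0.07602407]
```

View pics/w7.png

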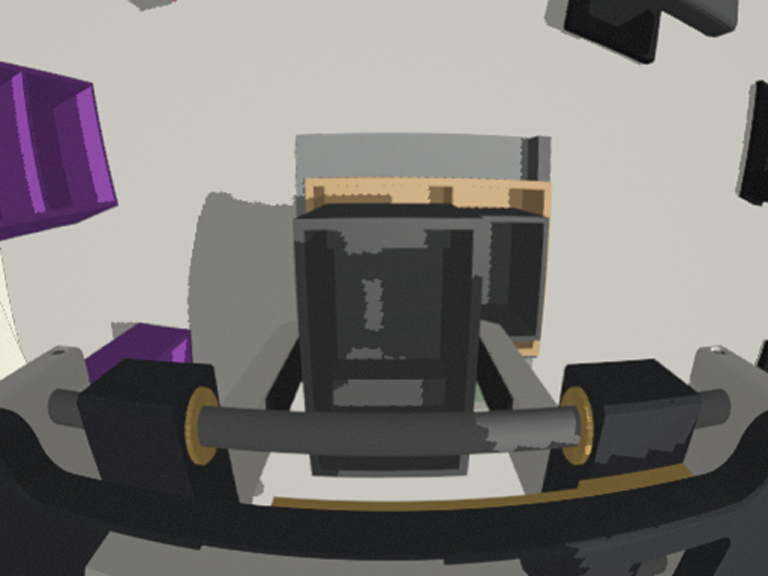

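View pics/scene7.png

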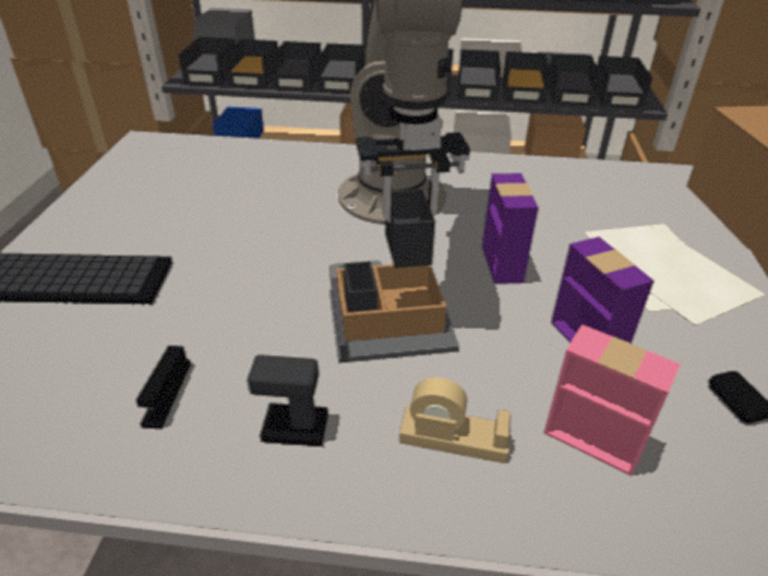

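The large bin hangs level over the wide bay; the small bin sits undisturbed. Lowering.

Run:
```python
from h import *
C=np.array([.4851,.0413]); a=np.radians(15.3)
N=C-.036*np.array([np.sin(a),-np.cos(a)])
print(robot.line_to([*N,.165],v=.12,guard=8)); robot.sleep(.1)
g=robot.line_to([*N,.100],v=.06,guard=6); print(g,monitor.read_position())
if not g:
    print(robot.line_to([*N,.089],v=.012,guard=3), monitor.read_position(),monitor.read_force(),monitor.read_time())
    p=monitor.read_position()
    if p[2]<.098:
        effector.command_gripper(.084); robot.sleep(.2)
        robot.line_to([p[0],p[1],.22],v=.12)
        robot.line_to([.42,.33,.32],v=.25)
        im,d,c=snap("top"); save("top8",im,1.5); carton(d,c,im); P=cloud(c,d); v,u=np.mgrid[0:384,0:512]
        m=(u>190)&(u<300)&(v>165)&(v<255)&(P[...,2]>.1)&(P[...,2]<.125)
        n,l,s,_=cv2.connectedComponentsWithStats(m.astype(np.uint8))
        for i in range(1,n):
            if s[i,4]>60: print(cv2.minAreaRect((P[l==i][:,:2]*1000).astype(np.float32)),np.percentile(P[l==i][:,2],[5,50,95]))
        im,d,c=snap("scene"); save("scene8",im,1.5); print(monitor.read_time())
```

```text
False
False [0.47581721 0.07609808 0.10027283]
True [0.47562824 0.07626071 0.09490739] [0.55664882 1.43190206 1.73850901] 33.8833
carton [485.   41.4] [142.5 187.9] xang 14.9 in scale [-10.5  -3.2] z 0.08008633459862888
((499.6352844238281, -12.32004165649414), (92.49645233154297, 52.305545806884766), 15.690620422363281) [0.10262973 0.11081243 0.115314  ]
((478.79901123046875, 73.65447998046875), (110.49227142333984, 67.66117858886719), 15.452106475830078) [0.10387697 0.1110166  0.11491157]
37.1583
```

```bash
ls pics
```

```text
crop0.png
scene0.png
scene1.png
scene4.png
scene7.png
scene8.png
top0.png
top1.png
top2.png
top3.png
top5.png
top6.png
top8.png
w3.png
w4.png
w6.png
w7.png
```

View pics/top8.png

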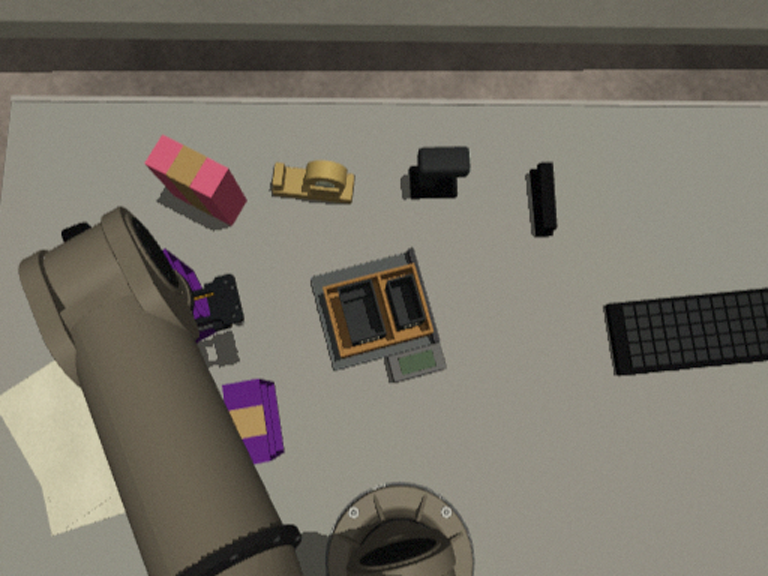

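View pics/scene8.png

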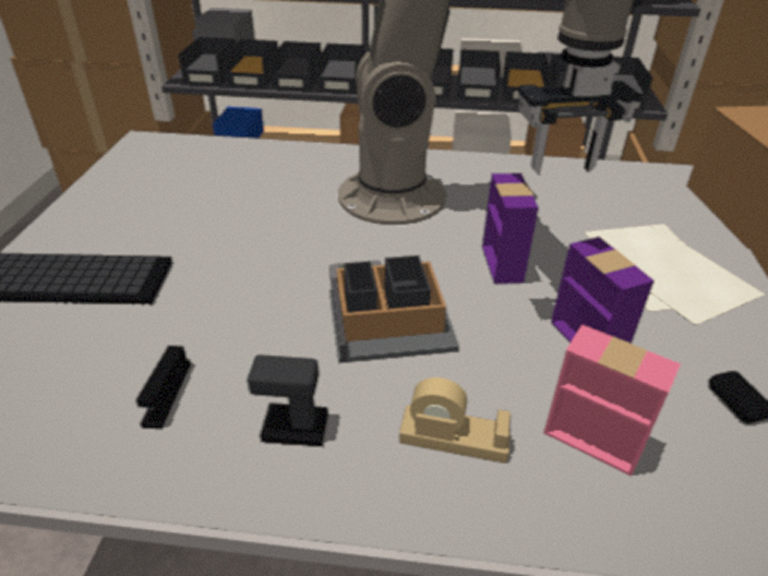

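Both bins stand in their bays, at (405,300) and (360,312) in the top view. The carton is flush, and the gripper hangs clear. The bystanders look unmoved.

Run:
```python
from h import *
robot.sleep(.5); print(monitor.read_qvel(),monitor.read_force(),monitor.read_time()); workorder.sign_off()
```

```text
[-0.00179584  0.00083688 -0.0011423   0.00121367 -0.00058725 -0.00115281
  0.00101116] [1.08021412 0.06009288 0.30441305] 37.6583
the job is handed in; nothing more can be done
```

The job is done and handed in at about 38 s of the 72 s allowed. I tipped the brown carton onto its back on the plate and slid it until the force guard stopped it against the backstop. Then I stood the small bin in the narrow bay and the large bin in the wide bay, each lowered until it touched the floor.

What the last pictures and depth measurements showed:
- **Carton:** it lies open side up, square to the scale within about 0.5°, rim at 80 mm. It is about 10 mm off the plate's middle line.
- **Bins:** the small bin is less than 1 mm from its bay's middle and the large bin about 4 mm. Both rims are at about 111 mm, so both stand on the carton's floor.
- **Bystanders:** the tape dispenser, scanner and stapler look unmoved in the top and scene pictures; I did not measure them. The gripper was clear of everything.

Two readings disagreed slightly:
- **Carton against the backstop:** the camera puts the carton's centre at y = -3 mm, while the push's stopping point implies +2 mm. I put this down to a few mm of error in my scale origin; both are inside the 8 mm limit.
- **Large bin before gripping:** the top and wrist cameras differed by about 4 mm, so I gripped midway. That probably explains the large bin's 4 mm offset in its bay.

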